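# Collapse the telescopic anvil stand

## Robot

A 7-joint arm with a two-finger parallel gripper is mounted at the origin on a cart in front of the work surface, level with it; the furniture and walls round the work are solid. World frame = base frame: x ahead of the robot, y to its left, z up, the work surface at z = 0. Lengths are in mm, angles in rad, forces in N, time in s.
With the tool pointing down it reaches from about 400 to 850 mm from the base axis. Payload 10.4 kg.
Tool frame: the origin (TCP) lies midway between the tips of the shut fingers; the grasp point (between the pads) lies 19 mm behind it; z points along the fingers, y is the line along which they close (so a half turn about z gives the same grasp; the last joint's range is limited). The gripper opens to 85 mm and grips with 20 to 120 N. Pads are 22 mm wide; open, the fingers measure 114 mm over their backs; the gripper's body (76 mm by 85 mm) begins 54 mm behind the grasp point. The pads swing forward as they close: fully open they stand 13 mm farther back than shut.
Start: joints at [-1.128, 0.332, -0.065, 1.46, 0.022, 1.35, -0.088], TCP at [280.702, 558.442, 231.338] pointing down, gripper open.
Joint ranges: [-2.6, 2.6], [-0.5, 2.12], [-1.47, 1.34], [0.16, 2.42], [-1.27, 4.41], [0.06, 2.06], [-2.6, 2.6]. Speed limits (rad/s): [2.22, 2.22, 2.79, 2.79, 3.14, 3.14, 3.14].

## Interface

Orientations are given as a unit quaternion [w, x, y, z].
In Python, from cell import ctrl gives the robot as it stands. The module is installed in compiled form; this text tells all that it offers.
- The arm moves only by the tool move_arm, never from a script. Its argument "plan" is a list of rows, each a list of 2 entries, a list of its own where there are three numbers: the shift along the tool's x, y, z in m, then the turn about the tool's z in rad. In form: [[[x, y, z], roll], ...]. A call has exactly 10 rows; each row is the pose to reach, as a shift and turn from the pose commanded when the call began, along the tool's axes at that moment; what a row does not reach only later rows make up. A row lasts 1/10 s, in which the tool goes at most 50 mm and 8.59 degrees, less where a joint would pass 70% of its speed; a pose out of reach is approached as far as the arm can. A call with a gripper value outside its range is refused whole. "jaw" is the finger opening in m, from 0 to 0.0854, set as the call begins (left out, the last holds). The fingers move at their own pace and stop on an object; "squeeze" is the grip in N (left out, the last holds). Time passes only in rows, so rows that repeat a pose let the fingers close, or fill a call up. It gives the time, the measured TCP pose, the force, the opening and the grip force at its end, in the units of the state.
- ctrl.get_state(): the state, without advancing time (a new reading comes with each control period).
- ctrl.grab_frame(name): name is "scene" or "top"; returns a dict with "pixels" (384x512x3 uint8, red, green, blue), "fx", "fy", "cx", "cy" (pixels), "R" (3x3) and "t" (3): a world point X has camera coordinates R X + t. Camera axes: x right, y down, z forward; pixel columns grow to the right and rows downward; lengths in mm; the calibration is good to about 2 mm. A picture is of the moment at which its call begins. There is no depth.
- ctrl.close_job(): hands the job in; it is judged then, once.
The state is a dict: "clock": time; "joint_positions": joint angles; "dq": joint speeds; "effort": joint torques, N m; "eef_pos": TCP position; "eef_rot": TCP orientation; "contact_force": force on the tool from outside, world axes, zero at the start; "torque": the same for the moment, N m; "width": finger opening in mm; "grip_force": force on a finger pad.
Only numpy, scipy, OpenCV 4.12 (cv2) and the standard library are available. Lean on these libraries where they do the work, as an engineer would, in place of code of your own. Each camera call takes 0.05 s, during which the arm holds its last target. There are 200 camera calls.

## Task

Two telescopic anvil stands are standing extended on the bench. Collapse the one with the flat round anvil fully home for storage, innermost tube first: push the thin inner tube all the way into the middle tube, and only then the middle tube all the way into the foot. Leave the stand with the V-notched anvil standing extended as it is, and do not shift or tip either stand.

Things in the scene. Friction and masses are not known exactly. Their poses are not given: they have to be found in the camera images.
- flat_stand: Stand to collapse, loose, 1.8 kg, top: dark disc anvil, 62 mm diameter, 28 high, flat bright face. Foot 96 mm diameter; fixed outer tube 42 mm, collar top 90 mm above the bench; middle tube 33 mm with collar 42 mm, 10 high; inner tube 23 mm carries the anvil. Origin: centre of the foot's underside, z up along the tubes. Anvil's top centre: on this axis, 128 mm up plus both joint values.
- flat_stand_inner (a joint): How far (m) the inner tube, with the anvil, is drawn out of the middle tube: 0 = home (anvil sits on the middle collar), 0.05 = fully out; starts 0.028 to 0.048. No latch or spring: it slides with about 4 N friction and stays where left, so a push down on the anvil's top moves it before the stiffer middle tube.
- flat_stand_middle (a joint): How far (m) the middle tube is drawn out of the outer tube: 0 = home (middle collar sits on the outer collar), 0.05 = fully out; starts 0.028 to 0.048. No latch or spring: about 12 N friction, stays where left. Pushing on down on the anvil once the inner tube is home moves it.
- vee_top (a point): Top of the other stand, to be left alone: same foot and tubes, but its anvil is a larger dark round block (88 mm diameter, 50 mm high) with a V notch across the top. The point lies on its axis at the height of the block's top, 150 mm above the bench plus what its two tubes are drawn out (40 to 90 mm in all).

How it is judged (in metres and radians):
On the way:
1. the inner tube is home in the middle tube while the middle tube is still drawn out (value of joint flat_stand_inner below 0.005 m and value of joint flat_stand_middle above 0.015 m).
At the end, for the whole second after the job is handed in: Both tubes of the flat-anvil stand are home to within 5 mm, it stands upright (within 6 degrees), at rest, within 20 mm of where it stood, and the top of the V-anvil stand is within 15 mm of where it was (value of joint each of flat_stand_inner, flat_stand_middle below 0.005 m and angle between flat_stand's own z axis and vertical below 0.1 rad and distance of flat_stand from where it was at the start of the episode below 0.02 m and linear speed of flat_stand below 0.02 m/s and distance of vee_top from where it was at the start of the episode below 0.015 m); the robot touches nothing.
It fails at once if the middle tube pushed in while the inner tube is still out (middle drawn out less than 15 mm, inner more than 8 mm) (value of joint flat_stand_middle below 0.015 m and value of joint flat_stand_inner above 0.008 m).
It fails at once if the top of the V-anvil stand moved by more than 15 mm (distance of vee_top from where it was at the start of the episode above 0.015 m).
It fails at once if the flat-anvil stand shifted by more than 30 mm (distance of flat_stand from where it was at the start of the episode above 0.03 m).
It fails at once if the flat-anvil stand tipped by more than 15 degrees (angle between flat_stand's own z axis and vertical above 0.26 rad).
It also fails if it takes over 29 s, if anything falls off the work surface, if the arm or the gripper's body presses on something with over 40 N, if the wrist force passes 120 N, or if a joint passes its speed limit or range.

## Working session

There is one attempt and no reset: what is moved stays moved. The work goes in short steps, Python scripts to look and compute and a tool call to move; the robot and the scene stay as the last step left them, time stands still between calls to the robot, and variables do not carry over. Pictures are saved under pics/ and viewed, at most 10 in all, crops included, and the job is handed in when it is done.

Besides the shell and the picture viewer there is one more tool, called after ">>>" as a command line: name --argument value ..., lists and objects as JSON in quotes. move_arm: Moves the arm, as the interface text tells. Its arguments: {"type":"object","properties":{"plan":{"type":"array","items":{"type":"array"}},"jaw":{"type":"number"},"squeeze":{"type":"number"}},"required":["plan"]}

```bash
mkdir -p pics; python3 - <<'E'
from cell import ctrl
import cv2,numpy as np,pickle
s=ctrl.get_state();print({k:np.round(s[k],3) for k in('clock','eef_pos','eef_rot','contact_force','width')})
f={n:ctrl.grab_frame(n) for n in('scene','top')}
pickle.dump(f,open('f0.pkl','wb'))
for n in f:
    print(n,f[n]['fx'],f[n]['fy'],f[n]['cx'],f[n]['cy'],np.round(f[n]['R'],3).tolist(),np.round(f[n]['t']))
    cv2.imwrite(f'pics/{n}0.png',f[n]['pixels'][...,::-1])
E
```

```text
{'clock': np.float64(0.0), 'eef_pos': array([280.542, 558.072, 230.514]), 'eef_rot': array([-0.   ,  0.231,  0.973, -0.001]), 'contact_force': array([-0.665,  0.306, -0.463]), 'width': np.float64(85.354)}
scene 474.150444341149 474.150444341149 255.2531175684132 197.28462747526044 [[0.449, -0.893, -0.015], [-0.637, -0.308, -0.707], [0.627, 0.327, -0.707]] [-211.  411. 1352.]
top 469.80662849058564 469.80662849058564 247.8110392406863 193.37350826060492 [[0.002, -1.0, 0.025], [-0.985, -0.006, -0.173], [0.173, -0.024, -0.985]] [ -22.  482. 1491.]
```

View pics/scene0.png

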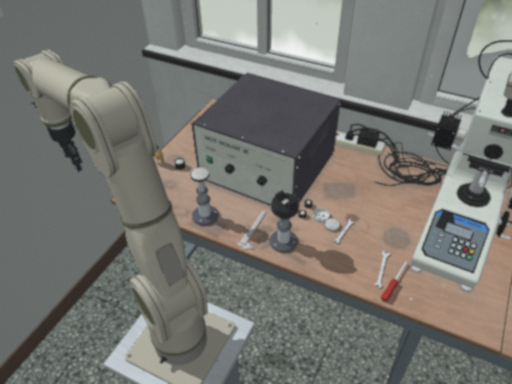

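View pics/top0.png

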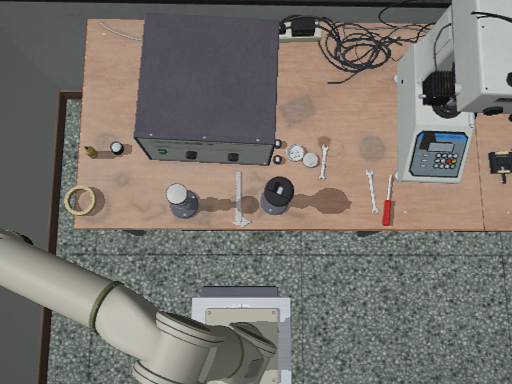

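The flat stand's bright disc is at about (201,174) in scene and (177,193) in top. The V stand is at (284,206) and (279,190), and the big box stands behind the flat stand.

```bash
cat > h.py <<'E'
import numpy as np
def ray(f,u,v):
    R=np.array(f['R']);t=np.array(f['t']);d=R.T@[(u-f['cx'])/f['fx'],(v-f['cy'])/f['fy'],1];return -R.T@t,d/np.linalg.norm(d)
def plane(f,u,v,z):
    c,d=ray(f,u,v);return c+d*(z-c[2])/d[2]
def tri(fs,uvs):
    A=0;b=0
    for f,p in zip(fs,uvs):
        c,d=ray(f,*p);P=np.eye(3)-np.outer(d,d);A=A+P;b=b+P@c
    X=np.linalg.solve(A,b);return X,[np.linalg.norm((np.eye(3)-np.outer(ray(f,*p)[1],ray(f,*p)[1]))@(X-ray(f,*p)[0])) for f,p in zip(fs,uvs)]
E
python3 - <<'E'
import pickle,cv2,numpy as np
from h import *
f=pickle.load(open('f0.pkl','rb'))
out=[];c={}
for n,(x,y,w,h) in {'scene':(185,160,35,40),'top':(160,178,35,40)}.items():
    p=f[n]['pixels'][y:y+h,x:x+w]
    g=p.min(2); m=((g>165)).astype(np.uint8)
    k,l,s,ce=cv2.connectedComponentsWithStats(m)
    i=1+np.argmax(s[1:,4]); c[n]=ce[i]+[x,y];print(n,s[i],c[n])
    X,Y=(x-15,y-10);q=f[n]['pixels'][Y:Y+75,X:X+65];out.append(cv2.resize(q,None,fx=6,fy=6,interpolation=cv2.INTER_NEAREST))
cv2.imwrite('pics/crop.png',np.hstack(out)[...,::-1])
print(tri([f['scene'],f['top']],[c['scene'],c['top']]))
for z in (180,204,224):print(z,plane(f['scene'],*c['scene'],z),plane(f['top'],*c['top'],z))
print('foot',plane(f['top'],183,207,10),plane(f['scene'],206,215,10))
print('vee',tri([f['scene'],f['top']],[(286,201),(279,188)]))
print('box front top edge',plane(f['top'],147,140,200), plane(f['top'],150,160,0))
print('box front top corner tri',tri([f['scene'],f['top']],[(199,125),(146,137)]),tri([f['scene'],f['top']],[(300,155),(275,140)]))
E
```

```text
scene [  7   8  15  11 130] [198.74615385 173.06153846]
top [  7   6  19  20 293] [175.91467577 193.31399317]
(array([452.18239843, 193.95312769, 202.79825068]), [np.float64(1.5670745491798321), np.float64(1.5670745491798777)])
180 [471.88867918 210.5276437  180.        ] [457.09511397 195.66031622 180.        ]
204 [450.16210194 194.40535574 204.        ] [452.9056585  192.53773857 204.        ]
224 [432.05662091 180.97011577 224.        ] [449.41444562 189.93559053 224.        ]
foot [441.008002   193.14160358  10.        ] [446.67885717 184.66996035  10.        ]
vee (array([ 473.73753226, -108.75136866,  186.31494851]), [np.float64(0.37608759252367124), np.float64(0.3760875925237357)])
box front top edge [613.53669228 283.05601396 200.        ] [602.22078969 309.58072319   0.        ]
box front top corner tri (array([599.16091583, 273.73305578, 273.62519633]), [np.float64(2.524598341639727), np.float64(2.5245983416396003)]) (array([597.80390721, -94.35741372, 272.9811912 ]), [np.float64(3.9003545138334066), np.float64(3.900354513833272)])
```

View pics/crop.png

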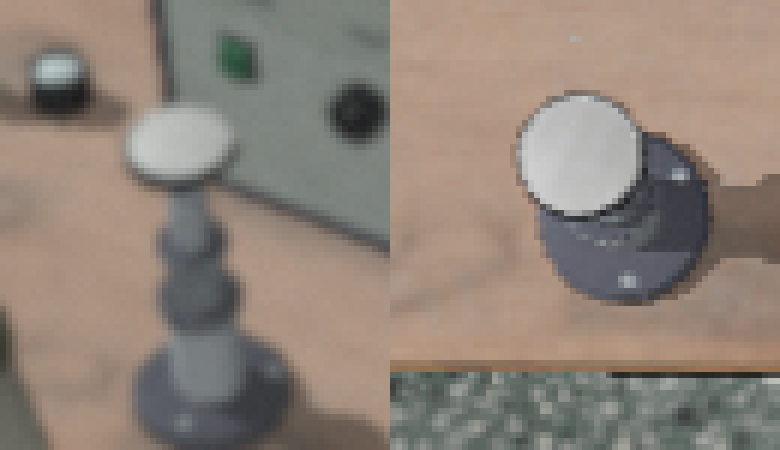

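The crop shows the disc face at about (199.7,173.2) in scene and (176.3,193.4) in top, with the foot at about (183.7,203.7) in top. Both tubes are visibly drawn out.

```bash
python3 - <<'E'
import pickle,numpy as np
from h import *
from scipy.spatial.transform import Rotation as Ro
from cell import ctrl
f=pickle.load(open('f0.pkl','rb'));F=[f['scene'],f['top']]
X=tri(F,[(199.7,173.2),(176.3,193.4)]);print(X)
print('foot',plane(f['top'],183.7,203.7,6),plane(f['scene'],204.7,215.3,6))
s=ctrl.get_state();q=s['eef_rot'];R=Ro.from_quat([q[1],q[2],q[3],q[0]]).as_matrix();print(R.round(3))
for T in ([448,192,260],[300,420,330]):print(T,R.T@(np.array(T)-s['eef_pos']))
E
```

```text
(array([452.68910169, 191.9768914 , 202.35722104]), [np.float64(0.4328636963834418), np.float64(0.43286369638337774)])
foot [452.65824387 191.56878191   6.        ] [446.43520371 190.33015846   6.        ]
[[-0.893  0.449 -0.   ]
 [ 0.449  0.893 -0.001]
 [-0.    -0.001 -1.   ]]
[448, 192, 260] [-314.01106621 -251.9514372   -29.05808604]
[300, 420, 330] [ -79.37963244 -114.80404068  -99.24841242]
```

>>> move_arm --plan '[[[-0.0318, -0.025, -0.008], 0], [[-0.0636, -0.05, -0.016], 0], [[-0.0954, -0.075, -0.024], 0], [[-0.1272, -0.1, -0.03], 0], [[-0.159, -0.125, -0.03], 0], [[-0.1908, -0.15, -0.03], 0], [[-0.2226, -0.175, -0.03], 0], [[-0.2544, -0.2, -0.03], 0], [[-0.2862, -0.225, -0.03], 0], [[-0.318, -0.25, -0.03], 0]]' --jaw 0 --squeeze 20

```text
clock: 1.1
eef_pos: [452.8, 190.6, 261.2]
eef_rot: [-0.0, 0.231, 0.973, 0.0]
contact_force: [0.9, -0.2, 0.7]
width: 0.4
grip_force: 0.0
```

>>> move_arm --plan '[[[0, 0, 0], 0], [[0, 0, 0], 0], [[0, 0, 0.005], 0], [[0, 0, 0.01], 0], [[0, 0, 0.015], 0], [[0, 0, 0.02], 0], [[0, 0, 0.025], 0], [[0, 0, 0.03], 0], [[0, 0, 0.03], 0], [[0, 0, 0.03], 0]]'

```text
clock: 2.1
eef_pos: [452.5, 192.2, 231.3]
eef_rot: [-0.0, 0.231, 0.973, 0.0]
contact_force: [-0.2, 1.0, -0.2]
width: -0.1
grip_force: 0.0
```

>>> move_arm --plan '[[[0, 0, 0.006], 0], [[0, 0, 0.012], 0], [[0, 0, 0.018], 0], [[0, 0, 0.023], 0], [[0, 0, 0.027], 0], [[0, 0, 0.031], 0], [[0, 0, 0.035], 0], [[0, 0, 0.039], 0], [[0, 0, 0.042], 0], [[0, 0, 0.042], 0]]'

```text
clock: 3.1
eef_pos: [452.5, 192.2, 188.8]
eef_rot: [-0.0, 0.231, 0.973, -0.0]
contact_force: [-0.2, -0.1, -0.4]
width: 0.6
grip_force: 0.0
```

```bash
python3 - <<'E'
from cell import ctrl
import cv2,numpy as np
o=[]
for n,(x,y) in {'scene':(170,150),'top':(145,168)}.items():
    p=ctrl.grab_frame(n)['pixels'];o.append(cv2.resize(p[y:y+75,x:x+65],None,fx=6,fy=6))
cv2.imwrite('pics/c1.png',np.hstack(o)[...,::-1])
E
```

```text
(no output)
```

View pics/c1.png

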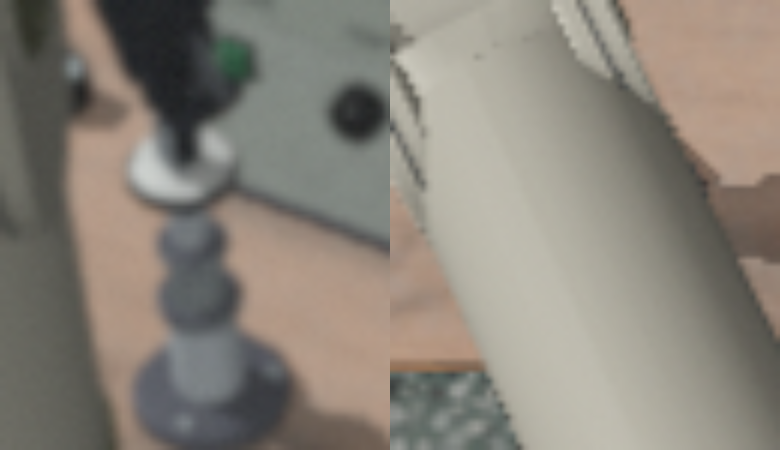

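The fingers press centrally on the disc, and it has sunk about 5 px in scene. The middle collar is unmoved, so I continue.

>>> move_arm --plan '[[[0, 0, 0.003], 0], [[0, 0, 0.006], 0], [[0, 0, 0.009], 0], [[0, 0, 0.012], 0], [[0, 0, 0.015], 0], [[0, 0, 0.018], 0], [[0, 0, 0.021], 0], [[0, 0, 0.024], 0], [[0, 0, 0.027], 0], [[0, 0, 0.03], 0]]'

```text
clock: 4.2
eef_pos: [452.7, 192.4, 159.3]
eef_rot: [0.0, 0.231, 0.973, 0.0]
contact_force: [-1.3, -0.1, 8.8]
width: -0.2
grip_force: 4.8
```

```bash
python3 - <<'E'
from cell import ctrl
import cv2,numpy as np
p=ctrl.grab_frame('scene')['pixels'];print(ctrl.get_state()['contact_force'])
cv2.imwrite('pics/c2.png',cv2.resize(p[150:225,170:235],None,fx=6,fy=6)[...,::-1])
E
```

```text
[0.31977105 1.52722831 2.57892118]
```

View pics/c2.png

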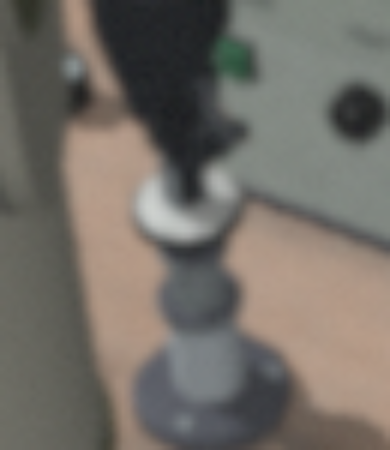

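The anvil now sits on the middle collar, and the middle tube is still well drawn out (about 30 mm), with no tilt. I keep pushing down.

>>> move_arm --plan '[[[0, 0, 0.003], 0], [[0, 0, 0.006], 0], [[0, 0, 0.009], 0], [[0, 0, 0.012], 0], [[0, 0, 0.015], 0], [[0, 0, 0.018], 0], [[0, 0, 0.021], 0], [[0, 0, 0.023], 0], [[0, 0, 0.025], 0], [[0, 0, 0.026], 0]]'

```text
clock: 5.25
eef_pos: [452.7, 192.3, 133.7]
eef_rot: [0.0, 0.231, 0.973, 0.0]
contact_force: [-0.6, -0.1, 9.1]
width: -0.1
grip_force: 4.8
```

>>> move_arm --plan '[[[0, 0, 0.001], 0], [[0, 0, 0.001], 0], [[0, 0, 0.002], 0], [[0, 0, 0.002], 0], [[0, 0, 0.003], 0], [[0, 0, 0.003], 0], [[0, 0, 0.004], 0], [[0, 0, 0.004], 0], [[0, 0, 0.004], 0], [[0, 0, 0.004], 0]]'

```text
clock: 6.25
eef_pos: [452.6, 192.3, 129.7]
eef_rot: [0.0, 0.231, 0.973, 0.0]
contact_force: [-0.7, -0.7, 7.4]
width: -0.1
grip_force: 3.9
```

>>> move_arm --plan '[[[0, 0, 0.0005], 0], [[0, 0, 0.001], 0], [[0, 0, 0.001], 0], [[0, 0, 0.0015], 0], [[0, 0, 0.002], 0], [[0, 0, 0.002], 0], [[0, 0, 0.0025], 0], [[0, 0, 0.003], 0], [[0, 0, 0.003], 0], [[0, 0, 0.003], 0]]'

```text
clock: 7.25
eef_pos: [452.8, 192.4, 127.9]
eef_rot: [0.0, 0.231, 0.973, 0.001]
contact_force: [-5.2, -2.3, 21.0]
width: -0.2
grip_force: 10.4
```

Bottomed out at 127.9 mm, with the force rising. Retract straight up.

>>> move_arm --plan '[[[0, 0, -0.003], 0], [[0, 0, -0.01], 0], [[0, 0, -0.03], 0], [[0, 0, -0.05], 0], [[0, 0, -0.08], 0], [[0, 0, -0.11], 0], [[0, 0, -0.13], 0], [[0, 0, -0.14], 0], [[0, 0, -0.14], 0], [[0, 0, -0.14], 0]]'

```text
clock: 8.25
eef_pos: [452.1, 192.0, 265.1]
eef_rot: [-0.001, 0.231, 0.973, -0.001]
contact_force: [0.5, 0.5, -0.7]
width: 0.2
grip_force: 0.0
```

```bash
python3 - <<'E'
from cell import ctrl
import cv2,numpy as np
p=ctrl.grab_frame('scene')['pixels']
cv2.imwrite('pics/c3.png',cv2.resize(p[140:260,160:320],None,fx=5,fy=5)[...,::-1])
E
```

```text
(no output)
```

View pics/c3.png

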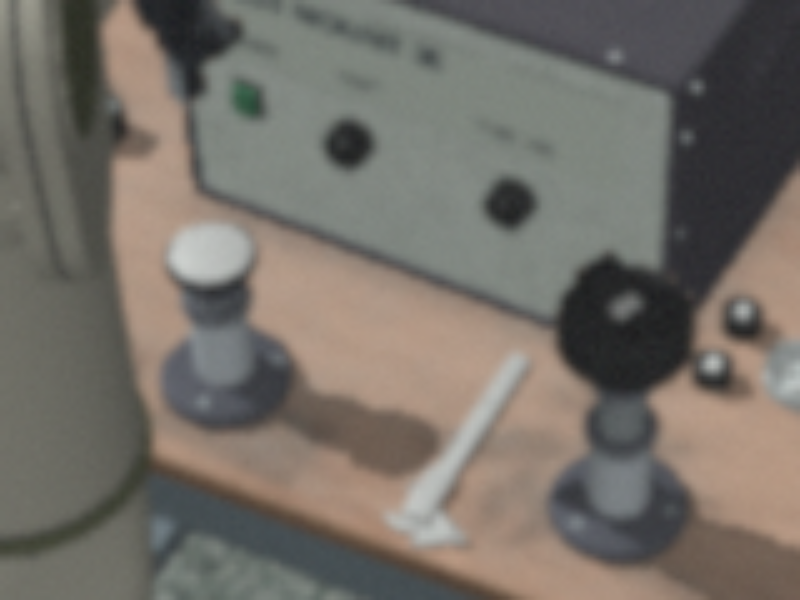

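The flat stand is fully collapsed, upright and in place. The V stand is untouched and the gripper is clear.

```bash
python3 -c "
from cell import ctrl
print(ctrl.close_job())"
```

```text
the job is handed in; nothing more can be done
None
```

The flat-anvil stand is fully collapsed, inner tube first and then the middle; it looks upright and in place, the V-anvil stand still stands extended, and I handed the job in at about 8.3 s; no verdict was returned.

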